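# Bolt the sharpener's hood and hold its dead-man lever level

## Robot

A 6-joint arm with a two-finger parallel gripper is mounted at the origin on the work surface. World frame = base frame: x ahead of the robot, y to its left, z up, the work surface at z = 0. Lengths are in m, angles in rad, forces in N, time in s.
With the tool pointing down it reaches from about 0.225 to 0.725 m from the base axis. Payload 3.1 kg.
Tool frame: the origin (TCP) lies midway between the tips of the shut fingers; the grasp point (between the pads) lies 19 mm behind it; z points along the fingers, x is the direction in which the jaws open and shut, and the axes are right-handed (so a half turn about z gives the same grasp; the last joint's range is limited). The gripper opens to 85 mm and grips with 20 to 120 N. Pads are 22 mm wide; open, the fingers measure 114 mm over their backs; the gripper's body (76 mm by 85 mm) begins 54 mm behind the grasp point. The pads swing forward as they close: fully open they stand 13 mm farther back than shut.
Start: joints at [-1.363, 0.048, 0.099, 1.622, 0, 1.443], TCP at [0.173, -0.496, 0.197] pointing down, gripper open.
Joint ranges: [-2.91, 2.91], [-0.99, 1.94], [-1.21, 1.42], [-2.12, 2.29], [-1.49, 1.47], [-3.14, 3.14]. Speed limits (rad/s): [2.79, 2.79, 3.14, 3.14, 3.14, 3.14].

## Interface

Orientations are given as a unit quaternion [w, x, y, z].
In Python, from plant import bot gives the robot as it stands.
- The arm moves only by the tool jog_arm, never from a script. Its argument "moves" is a list of rows, each a list of 5 numbers: the opening, from -1 (shut) to 1 (fully open), then the shift along the tool's x, y, z in cm, then the turn about the tool's z in rad. A call has 1 to 8 rows; each row is the pose to reach, as a shift and turn from the pose measured when the call began, along the tool's axes at that moment; what a row does not reach only later rows make up. A row lasts 1/12 s, in which the tool goes at most 41.7 mm and 7.16 degrees, less where a joint would pass 70% of its speed; a pose out of reach is approached as far as the arm can. A call with a gripper value outside its range is refused whole. The fingers move at their own pace and stop on an object; "grip_force" is the grip in N (left out, the last holds). Time passes only in rows, so rows that repeat a pose let the fingers close. It gives the time, the measured TCP pose, the force and the opening at its end, in the units of the state.
- bot.observe(): the state, without advancing time (a new reading comes with each control period).
- bot.snapshot(name): name is "scene" or "top" or "wrist"; returns the picture (480x640x3 uint8, blue, green, red); there is no depth.
- bot.get_calibration(name): a dict with "fx", "fy", "cx", "cy" (pixels), "k1" (the pictures are not rectified: a ray, as slopes to the right and down, at radius r is drawn at 1 + k1 r^2 times it, then the intrinsics apply), "extrinsics" (4x4, takes a point from camera to world coordinates). Camera axes: x right, y down, z forward; pixel columns grow to the right and rows downward; lengths in m; the calibration is good to about 2 mm. A picture is of the moment at which its call begins: read the wrist's pose just before it. get_calibration takes no time and is no camera call; for the wrist camera it gives the pose at the moment of the call.
- bot.job_done(): hands the job in, once; it reports no verdict.
The state is a dict: "time_s": time; "joint_positions": joint angles; "dq": joint speeds; "joint_efforts": joint torques, N m; "ee_pos": TCP position; "tcp_rot": TCP orientation; "ft_force": force on the tool from outside, world axes, zero at the start; "moment": the same for the moment, N m; "width": finger opening in m.
Only numpy, scipy, OpenCV 4.12 (cv2) and the standard library are available. Lean on these libraries where they do the work, as an engineer would, in place of code of your own. Each camera call takes 0.05 s, during which the arm holds its last target. There are 200 camera calls.

## Task

Get the disc sharpener running: slide the barrel bolt on its hood fully home into the keeper, and only then press the spring-loaded dead-man lever beside the sharpener down until it is level (its running position, a good half of its travel) and keep it there. Your program finishes while the robot is still holding the lever level; do not let go. Leave the loose tools and other things lying around where they are.

Things in the scene. Friction and masses are not known exactly. Their poses are not given: they have to be found in the camera images.
- sharpener: Fixed green box 230 x 230 mm, 100 mm high, with a flat grey stone disc on top, half under a grey steel hood (top face 145 mm high). Origin under its middle, z up. On the hood lies a barrel bolt that slides along the sharpener's +y into the keeper, a steel strap on a green block just beyond the hood's +y edge. Stands left or right of the lever stand.
- bolt (a joint): How far the barrel bolt has slid, in m: 0 fully drawn, 0.060 fully home against its stop, its end through the keeper. It starts between 0 and 0.020. It slides level along the sharpener's +y with about 3 N of friction and stays where it is left.
- bolt_knob (a point): Upright round steel knob of the bolt, 16 mm in diameter, moves with it. This point is on its axis, 186 mm above the work surface; the knob reaches from 173 to 200 mm, below it a 12 mm neck down to the rod (top at 160 mm). Axes as the sharpener's: z up, y the way the bolt slides home. The rod runs under a strap on each side of the knob (along y, tops at 164 mm).
- stand: Lever stand: fixed dark steel base plate 180 x 90 mm, 20 mm thick, origin under its middle, z up. Two upright aluminium plates (tops at 120 mm) carry the lever's pivot, 60 mm from the middle along +x and 100 mm above the work surface. The lever points from there along the stand's -x, roughly towards the robot.
- lever (a joint): The spring-loaded dead-man lever: how far it is pressed down, in rad. 0 is at rest, sloping up from its pivot by 0.40 rad (23 degrees); 0.40 is exactly level; 0.70 is the bottom stop. The spring always pushes it back up: on the pad it takes about 3 N to start it, 7 to 8 N at level and 11 N at the bottom stop.
- lever_pad (a point): Middle of the upper face of the black pad (65 x 50 x 12 mm) at the lever's free end, 105 mm from the pivot. It is about 146 mm above the work surface at rest and 106 mm when the lever is level, and moves about 10 mm away from the pivot on the way down. Axes are the lever's: at rest z is up and x points level from pad to pivot.
- tape: Loose bystander, to be left alone: a tape measure, 60 x 30 mm, 55 mm high. Origin roughly under its middle.
- screwdriver: Loose bystander, to be left alone: a screwdriver with a yellow handle, 190 mm long. Origin roughly under its middle.
- chisel: Loose bystander, to be left alone: a wooden-handled chisel, 210 mm long. Origin roughly under its middle.
- mallet: Loose bystander, to be left alone: a wooden mallet, 305 mm long, head 80 mm high. Origin roughly under its middle.
- wrench: Loose bystander, to be left alone: a steel wrench, 200 mm long. Origin roughly under its middle.
- jar: Loose bystander, to be left alone: a jar with a steel cap, 72 mm in diameter, 90 mm high. Origin roughly under its middle.
- wedge: Loose bystander, to be left alone: a block of wood, 90 x 45 mm, 30 mm high. Origin roughly under its middle.
There are look-alikes about, which are no part of the job. What is shaped like the stand but orange is not meant.

How it is judged:
By the outcome, as a careful person would: the job done as asked, in the order asked, and still so for the second after the job is handed in, while the arm keeps its last pose, push and grip.
It also fails if it takes over 48 s, if anything falls off the work surface, if the arm or the gripper's body presses on something with over 40 N, if the wrist force passes 120 N, or if a joint passes its speed limit or range.

## Working session

There is one attempt and no reset: what is moved stays moved. The work goes in short steps, Python scripts to look and compute and a tool call to move; the robot and the scene stay as the last step left them, time stands still between calls to the robot, and variables do not carry over. Pictures are saved under pics/ and viewed, about 8 in all and at most 12, crops included, and the job is handed in when it is done.

Besides the shell and the picture viewer there is one more tool, called after ">>>" by a JSON object that holds its "fn" and its "kwargs". jog_arm: Moves the arm, as the interface text tells. Its arguments: {"type":"object","properties":{"moves":{"type":"array"},"grip_force":{"type":"number"}},"required":["moves"]}

```bash
mkdir -p pics
cat > h.py <<'E'
import numpy as np, cv2
from plant import bot
def cal(n):
    c=bot.get_calibration(n); return c
def ray(c,u,v):
    K=np.array([[c['fx'],0,c['cx']],[0,c['fy'],c['cy']],[0,0,1.]])
    p=cv2.undistortPoints(np.array([[[u,v]]],float),K,np.array([c['k1'],0,0,0.]))[0,0]
    E=np.array(c['extrinsics']); return E[:3,3],E[:3,:3]@np.array([p[0],p[1],1])
def at(c,u,v,z):
    o,d=ray(c,u,v); return o+d*(z-o[2])/d[2]
def proj(c,P):
    E=np.array(c['extrinsics']); q=E[:3,:3].T@(np.array(P)-E[:3,3])
    s=q[:2]/q[2]; s=s*(1+c['k1']*(s@s)); return s*[c['fx'],c['fy']]+[c['cx'],c['cy']]
E
python3 - <<'E'
from h import *
for n in("top","scene"):
    c=cal(n); cv2.imwrite(f'pics/{n}1.png',bot.snapshot(n)); print(n,c)
s=bot.observe();print(s)
E
```

```text
top {'fx': 564.4722210362678, 'fy': 564.4722210362678, 'cx': 326.06485798004246, 'cy': 240.28785620848547, 'k1': -0.01582879150513072, 'extrinsics': array([[-0.0161616 , -0.9914171 ,  0.12973407,  0.28294956],
       [-0.99970879,  0.01369691, -0.0198679 ,  0.00880028],
       [ 0.01792042, -0.13001739, -0.99134976,  1.86065294],
       [ 0.        ,  0.        ,  0.        ,  1.        ]])}
scene {'fx': 564.8313440034907, 'fy': 564.8313440034907, 'cx': 315.44129864532283, 'cy': 232.87819189829378, 'k1': -0.10136957071719037, 'extrinsics': array([[ 0.68635319,  0.61656777, -0.38569869,  1.13502372],
       [ 0.72718562, -0.58981484,  0.35116881, -0.55764648],
       [-0.01097145, -0.52150037, -0.85318051,  1.49272591],
       [ 0.        ,  0.        ,  0.        ,  1.        ]])}
{'time_s': 0.1, 'joint_positions': array([-1.36278826e+00,  4.86473260e-02,  9.76931274e-02,  1.62202147e+00,
       -4.88275417e-05,  1.44299351e+00]), 'dq': array([-0.00068021, -0.00196164,  0.00321697,  0.0009974 ,  0.00086618,
        0.0009391 ]), 'joint_efforts': array([ 3.06575617e-03, -3.39850187e+01,  3.20936179e+01,  1.57833716e-02,
       -1.86288739e-04, -5.29381083e-06]), 'ee_pos': array([ 0.1728388 , -0.49503442,  0.19561882]), 'tcp_rot': array([-7.21060691e-04,  8.15332243e-01, -5.78992354e-01, -8.17341810e-04]), 'ft_force': array([ 0.44804639, -0.33348863, -1.23938693]), 'moment': array([ 0.0347803 , -0.01184983,  0.02003675]), 'width': 0.08521005972157482}
```

View pics/top1.png

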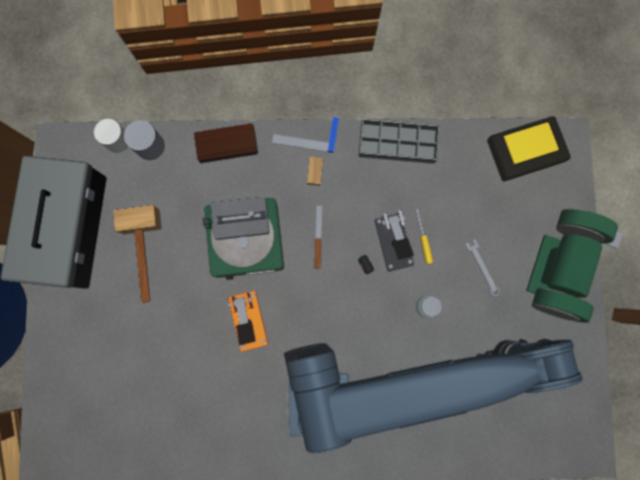

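View pics/scene1.png

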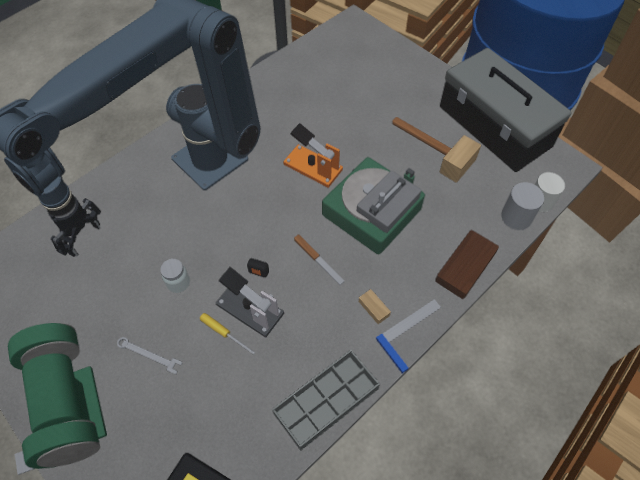

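The sharpener is at about (243,238) in the top view with the keeper at its left, (208,212). The real stand is at (395,241), and the orange one at (246,320) is a decoy. Next I'll enlarge the important parts.

Run:
```python
from h import *
t=cv2.imread('pics/top1.png');s=cv2.imread('pics/scene1.png')
a=[t[190:290,195:295],t[200:280,365:445],s[150:260,315:430],s[260:340,205:290]]
a=[cv2.resize(x,(400,300) if 0 else (int(x.shape[1]*290/x.shape[0]),290),interpolation=cv2.INTER_CUBIC) for x in a]
for x in a: print(x.shape)
r=lambda p,q:np.hstack([p,q])
A=r(a[0],a[1]);B=r(a[2],a[3]);w=max(A.shape[1],B.shape[1])
f=lambda x:cv2.copyMakeBorder(x,0,0,0,w-x.shape[1],0)
cv2.imwrite('pics/crop1.png',np.vstack([f(A),f(B)]))
```

```text
(290, 290, 3)
(290, 290, 3)
(290, 303, 3)
(290, 308, 3)
```

View pics/crop1.png

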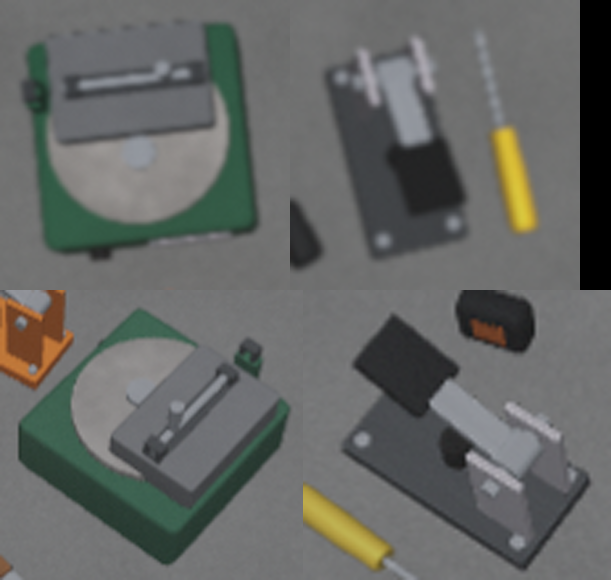

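Run:
```python
from h import *
t=cal('top');s=cal('scene')
def tri(a,b):
    o1,d1=ray(t,*a);o2,d2=ray(s,*b)
    k=np.linalg.lstsq(np.c_[d1,-d2],o2-o1,rcond=None)[0]
    p,q=o1+d1*k[0],o2+d2*k[1];return (p+q)/2,np.linalg.norm(p-q)
print('knob tri',tri((250.9,213.8),(382,195)),'z.19',at(t,250.9,213.8,.195),at(s,382,193,.195))
print('pad',tri((403,249),(233.7,280.1)),at(t,403,249,.146),at(s,233.7,280.1,.146))
C=[at(t,195+u/2.9,190+v/2.9,.1) for u,v in((28,45),(240,25),(257,232),(48,250))]
print('sharp',np.round(C,3),np.mean(C,0))
e=C[0]-C[1]+C[3]-C[2];print('sharp +y ang',np.degrees(np.arctan2(e[1],e[0])))
C=[at(t,365+u/3.625,200+v/3.625,.02) for u,v in((36,70),(130,40),(177,232),(82,258))]
print('stand',np.round(C,3),np.mean(C,0))
e=C[0]+C[1]-C[2]-C[3];print('stand +x ang',np.degrees(np.arctan2(e[1],e[0])))
from scipy.spatial.transform import Rotation as R
q=bot.observe()['tcp_rot'];print(R.from_quat(np.r_[q[1:],q[0]]).as_matrix().round(3))
for n,(u,v) in dict(jar=(430,306),tape=(366,264),mallet=(134,217)).items():print(n,at(t,u,v,.05))
print(cal('wrist'))
```

```text
knob tri (array([0.58486885, 0.19954558, 0.19051395]), np.float64(0.0006148464645595264)) z.19 [0.58386277 0.1987888  0.195     ] [0.58221242 0.20225053 0.195     ]
pad (array([ 0.47848393, -0.26155071,  0.13814555]), np.float64(0.0017363531792487685)) [ 0.47713994 -0.26105707  0.146     ] [ 0.48278008 -0.26255298  0.146     ]
sharp [[0.63  0.356 0.1  ]
 [0.649 0.125 0.1  ]
 [0.422 0.108 0.1  ]
 [0.406 0.332 0.1  ]] [0.5263992  0.22985638 0.1       ]
sharp +y ang 94.4400953506806
stand [[ 0.592 -0.191  0.02 ]
 [ 0.618 -0.278  0.02 ]
 [ 0.441 -0.315  0.02 ]
 [ 0.419 -0.228  0.02 ]] [ 0.51762034 -0.25297506  0.02      ]
stand +x ang 11.902737291195924
[[ 0.33  -0.944 -0.   ]
 [-0.944 -0.33   0.002]
 [-0.002 -0.    -1.   ]]
jar [ 0.30326334 -0.35666249  0.05      ]
tape [ 0.44107048 -0.15493732  0.05      ]
mallet [0.60457184 0.59348651 0.05      ]
{'fx': 386.5895509874974, 'fy': 386.5895509874974, 'cx': 316.5373804351468, 'cy': 240.7957516588028, 'k1': -0.011402350219136577, 'extrinsics': array([[ 0.33019315, -0.9082409 , -0.2570427 ,  0.23811284],
       [-0.94391122, -0.31829711, -0.08785528, -0.47291308],
       [-0.00202219,  0.27163471, -0.96239831,  0.37309656],
       [ 0.        ,  0.        ,  0.        ,  1.        ]])}
```

>>> {"fn": "jog_arm", "kwargs": {"moves": [[0,0,0,-4,0],[0,0,0,-8,-0.12],[0,-52,-62,-10,-2.88],[0,-52,-62,-10,-2.88],[0,-52,-62,-10,-2.88],[0,-52,-62,-10,-2.88],[0,-52,-62,-10,-2.88],[0,-52,-62,-10,-2.88]]}}

```text
time_s: 0.77
ee_pos: [0.3012, -0.2787, 0.2818]
tcp_rot: [-0.001, 0.984, -0.179, -0.001]
ft_force: [1.4, -0.9, -0.2]
width: 0.0428
```

```bash
cat >> h.py <<'E'
from scipy.spatial.transform import Rotation as R
def go(P,ang=None):
    """print tool-axes shift (cm) and turn to reach P with tool x at world angle ang (deg)"""
    s=bot.observe();q=s['tcp_rot'];M=R.from_quat(np.r_[q[1:],q[0]]).as_matrix()
    a=np.degrees(np.arctan2(M[1,0],M[0,0]))
    t=0 if ang is None else -np.radians((ang-a+180)%360-180)
    print('t',round(s['time_s'],2),'pos',s['ee_pos'].round(4),'xang',a.round(1),'shift',(M.T@(np.array(P)-s['ee_pos'])*100).round(2),'turn',round(t,3),'F',s['ft_force'].round(1),'w',round(s['width'],4),'q',s['joint_positions'].round(2))
E
python3 -c "
from h import *
go([.57,.19,.28],94.4)"
```

```text
t 0.77 pos [ 0.3012 -0.2787  0.2818] xang -20.6 shift [  8.67 -53.33   0.29] turn -2.007 F [ 1.4 -0.9 -0.2] w 0.0428 q [-0.91 -0.2   0.04  1.81  0.    1.02]
```

>>> {"fn": "jog_arm", "kwargs": {"moves": [[0,8.7,-53.3,0.3,-2.0],[0,8.7,-53.3,0.3,-2.0],[0,8.7,-53.3,0.3,-2.0],[0,8.7,-53.3,0.3,-2.0],[0,8.7,-53.3,0.3,-2.0],[0,8.7,-53.3,0.3,-2.0],[0,8.7,-53.3,0.3,-2.0],[0,8.7,-53.3,0.3,-2.0]]}}

```text
time_s: 1.43
ee_pos: [0.4669, 0.0109, 0.2804]
tcp_rot: [-0.001, 0.949, 0.315, 0.0]
ft_force: [0.8, -0.3, 0.4]
width: 0.0431
```

```bash
python3 -c "
from h import *
go([.57,.19,.28],94.4)"
```

```text
t 1.43 pos [0.4669 0.0109 0.2804] xang 36.8 shift [18.98 -8.18  0.07] turn -1.006 F [ 0.8 -0.3  0.4] w 0.0431 q [-0.12 -0.06  0.16  1.79  0.    0.81]
```

>>> {"fn": "jog_arm", "kwargs": {"moves": [[0,19,-8.2,0,-1.0],[0,19,-8.2,0,-1.0],[0,19,-8.2,0,-1.0],[0,19,-8.2,0,-1.0],[0,19,-8.2,0,-1.0],[0,19,-8.2,0,-1.0],[0,19,-8.2,0,-1.0],[0,19,-8.2,0,-1.0]]}}

```text
time_s: 2.1
ee_pos: [0.57, 0.1914, 0.2785]
tcp_rot: [-0.002, 0.681, 0.732, -0.001]
ft_force: [-0.7, -1.6, 0.8]
width: 0.043
```

```bash
python3 -c "
from h import *
im=bot.snapshot('wrist');c=cal('wrist')
go([.583,.200,.171],94.4)
print(proj(c,[.5835,.200,.2]))
cv2.imwrite('pics/w1.png',im)"
```

```text
t 2.15 pos [0.5699 0.191  0.2791] xang 94.3 shift [ 0.78  1.41 10.8 ] turn -0.001 F [0.3 0.1 0. ] w 0.0427 q [0.21 0.3  0.56 1.83 0.   0.14]
[327.99585124 255.74965746]
```

View pics/w1.png

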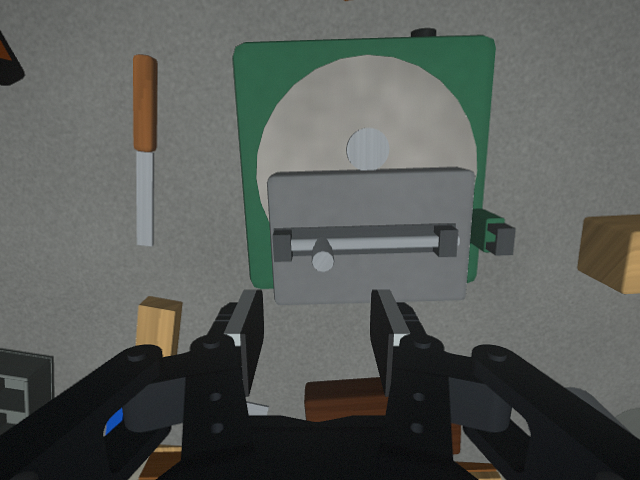

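The knob top is at (322.5,261), between the two straps. The keeper is on the right, at (500,238).

```bash
python3 -c "
from h import *
c=cal('wrist')
k=at(c,322.5,261,.2);print(k)
for u,v in((292,245),(438,241)):print(at(c,u,v,.158))
go([k[0],k[1],.173],94.4)"
```

```text
[0.58763171 0.19648971 0.2       ]
[0.58996323 0.17275316 0.158     ]
[0.57775288 0.28951695 0.158     ]
t 2.15 pos [0.5699 0.191  0.2791] xang 94.3 shift [ 0.4   1.84 10.6 ] turn -0.001 F [0.3 0.1 0. ] w 0.0427 q [0.21 0.3  0.56 1.83 0.   0.14]
```

>>> {"fn": "jog_arm", "kwargs": {"moves": [[0,0.4,1.8,2.5,0],[0,0.4,1.8,5,0],[0,0.4,1.8,7.5,0],[0,0.4,1.8,9.5,0],[0,0.4,1.8,10.5,0],[0,0.4,1.8,10.5,0],[-1,0.4,1.8,10.5,0],[-1,0.4,1.8,10.5,0]], "grip_force": 20}}

```text
time_s: 2.82
ee_pos: [0.588, 0.1966, 0.1759]
tcp_rot: [-0.001, 0.68, 0.733, 0.001]
ft_force: [0.2, -0.6, 0.2]
width: 0.0192
```

>>> {"fn": "jog_arm", "kwargs": {"moves": [[-1,0,0,0,0],[-1,0,0,0,0],[-1,0,0,0,0]]}}

```text
time_s: 3.07
ee_pos: [0.589, 0.1968, 0.1777]
tcp_rot: [-0.0, 0.68, 0.733, 0.002]
ft_force: [0.0, 0.2, 0.9]
width: -0.0001
```

```bash
python3 -c "
from h import *
go([.583,.255,.173],95)
cv2.imwrite('pics/w2.png',bot.snapshot('wrist'))"
```

```text
t 3.07 pos [0.589  0.1968 0.1777] xang 94.3 shift [ 5.85 -0.16  0.49] turn -0.013 F [0.  0.2 0.9] w -0.0001 q [0.21 0.3  0.34 1.61 0.   0.14]
```

View pics/w2.png

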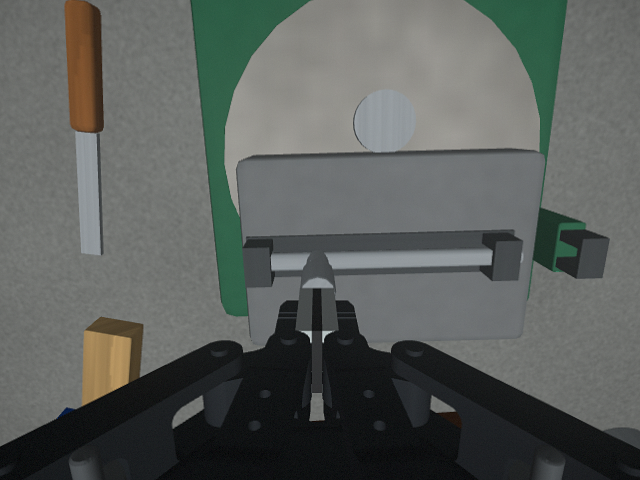

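```bash
python3 -c "
from h import *
c=cal('wrist');p=bot.observe()['ee_pos'];print('tcp px',proj(c,p), 'grasp',proj(c,p+[0,0,.019]))
print(proj(c,[.5876,.1965,.2]),proj(c,[.5876,.1965,.16]))
for u,v in((318,283),): print('knob top',at(c,u,v,.2))
for u,v in((318,260),): print('neck base',at(c,u,v,.16))
print(c['extrinsics'])
im=bot.snapshot('wrist')[200:350,220:420];cv2.imwrite('pics/w3.png',cv2.resize(im,None,fx=3,fy=3,interpolation=cv2.INTER_CUBIC))"
```

```text
tcp px [316.81116028 277.41022592] grasp [316.94088827 293.02870152]
[316.6985521  294.13682142] [316.49233165 263.64867978]
knob top [0.58240235 0.19666747 0.2       ]
neck base [0.58549893 0.19714408 0.16      ]
[[-0.07517849  0.95934585  0.27203627  0.51996742]
 [ 0.99716734  0.0716857   0.02276959  0.19096791]
 [ 0.00234281  0.27297747 -0.96201757  0.35458776]
 [ 0.          0.          0.          1.        ]]
```

View pics/w3.png

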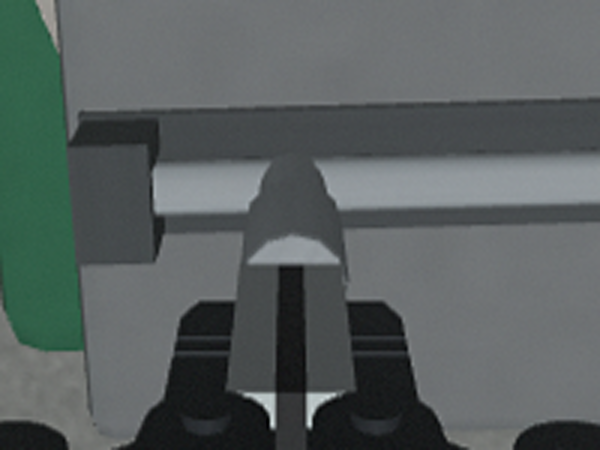

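```bash
python3 -c "
from h import *
c=cal('scene');p=bot.observe()['ee_pos'];
u=proj(c,p);k=proj(c,[.5845,.197,.2]);print(u,k)
x,y=int(u[0])-50,int(u[1])-45
im=bot.snapshot('scene')[y:y+75,x:x+100];print((u-[x,y])*8,(k-[x,y])*8)
cv2.imwrite('pics/s3.png',cv2.resize(im,None,fx=8,fy=8,interpolation=cv2.INTER_CUBIC));print(bot.observe())"
```

```text
[381.70169838 199.13169024] [381.47527806 193.49990581]
[405.61358703 361.05352192] [403.80222444 315.99924645]
{'time_s': 3.2167, 'joint_positions': array([0.21323375, 0.29758325, 0.34156317, 1.61415435, 0.00225455,
       0.138648  ]), 'dq': array([ 9.74255206e-04,  2.99092227e-03, -8.99700630e-03, -1.77609293e-04,
        1.34722910e-05,  5.41360729e-04]), 'joint_efforts': array([-1.68055511e-03, -4.34920263e+01,  3.21887469e+01, -5.60211440e-03,
        7.24945872e-03,  6.32010069e-04]), 'ee_pos': array([0.58827296, 0.1966335 , 0.17646686]), 'tcp_rot': array([-0.00074633,  0.68025047,  0.7329788 ,  0.00090024]), 'ft_force': array([1.41135987, 1.050228  , 0.13431953]), 'moment': array([0.01936466, 0.0477229 , 0.00399003]), 'width': 0.00023847083426877525}
```

View pics/s3.png

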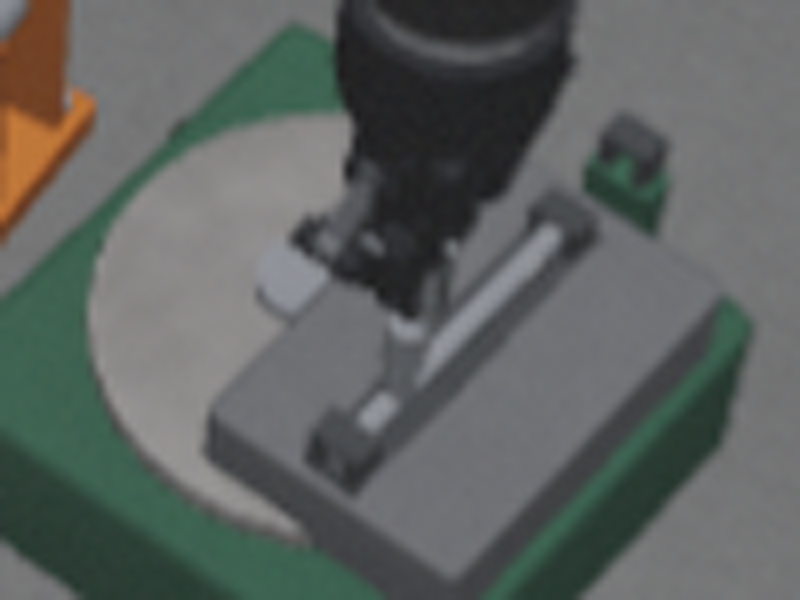

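The knob is fully visible below the shut fingertips in both views, so the real tips sit about 20–25 mm higher than the reported TCP. I'll open, go lower in small steps watching force, then look again.

>>> {"fn": "jog_arm", "kwargs": {"moves": [[0,0,0.4,-1.0,0],[0,0,0.4,-1.0,0],[0,0,0.4,-1.0,0],[0,0,0.4,-0.5,0],[0,0,0.4,0.5,0],[0,0,0.4,1.2,0],[0,0,0.4,1.5,0],[0,0,0.4,1.5,0]]}}

```text
time_s: 3.88
ee_pos: [0.5909, 0.1967, 0.1589]
tcp_rot: [-0.002, 0.68, 0.733, -0.001]
ft_force: [-0.5, -0.1, 0.4]
width: 0.0427
```

```bash
python3 -c "
from h import *
go([.584,.197,.15],95)
im=bot.snapshot('wrist');c=cal('wrist');print(proj(c,bot.observe()['ee_pos']))
a=cv2.resize(im[180:380,190:440],(500,400))
c=cal('scene');u=proj(c,[.584,.197,.2])
x,y=int(u[0])-25,int(u[1])-35
b=cv2.resize(bot.snapshot('scene')[y:y+67,x:x+50],(300,400),interpolation=cv2.INTER_CUBIC)
cv2.imwrite('pics/c4.png',np.hstack([a,b]))"
```

```text
t 3.88 pos [0.5909 0.1967 0.1589] xang 94.3 shift [ 0.08 -0.68  0.89] turn -0.013 F [-0.5 -0.1  0.4] w 0.0427 q [0.21 0.31 0.32 1.59 0.   0.14]
[316.86223246 277.42864174]
```

View pics/c4.png

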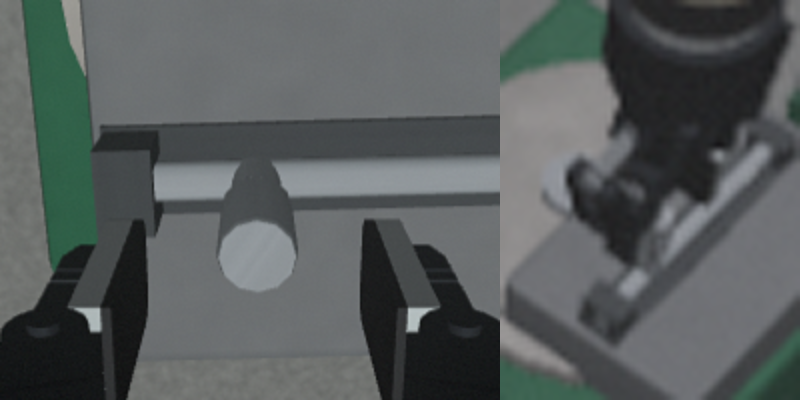

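The knob is now between the pads, but about 8 mm towards their front (-x) edge. I'll shift -x, go a little lower and close.

>>> {"fn": "jog_arm", "kwargs": {"moves": [[0,0,-0.75,0.3,0],[0,0,-0.75,0.6,0],[0,0,-0.75,0.8,0],[0,0,-0.75,0.8,0],[-1,0,-0.75,0.8,0],[-1,0,-0.75,0.8,0],[-1,0,-0.75,0.8,0],[-1,0,-0.75,0.8,0]], "grip_force": 30}}

```text
time_s: 4.65
ee_pos: [0.5846, 0.1965, 0.1531]
tcp_rot: [-0.001, 0.68, 0.733, 0.001]
ft_force: [-0.2, 0.4, -0.1]
width: 0.0142
```

```bash
python3 -c "
from h import *
p=bot.observe()['ee_pos'];go(p+.06*np.array([-.0872,.9962,0]),95)"
```

```text
t 4.65 pos [0.5846 0.1965 0.1531] xang 94.3 shift [ 6.   -0.08  0.01] turn -0.013 F [-0.2  0.4 -0.1] w 0.0142 q [0.21 0.28 0.28 1.57 0.   0.14]
```

>>> {"fn": "jog_arm", "kwargs": {"moves": [[-1,0.6,0,0,0],[-1,1.2,0,0,0],[-1,1.8,0,0,0],[-1,2.4,0,0,0],[-1,3.0,0,0,0],[-1,3.5,0,0,0],[-1,3.8,0,0,0],[-1,3.8,0,0,0]]}}

```text
time_s: 5.32
ee_pos: [0.5806, 0.2359, 0.1531]
tcp_rot: [-0.002, 0.68, 0.734, 0.001]
ft_force: [-4.1, -1.3, 1.1]
width: 0.0144
```

>>> {"fn": "jog_arm", "kwargs": {"moves": [[-1,0.3,0,0,0],[-1,0.6,0,0,0],[-1,0.6,0,0,0]]}}

```text
time_s: 5.57
ee_pos: [0.5799, 0.2428, 0.1531]
tcp_rot: [-0.003, 0.679, 0.734, 0.001]
ft_force: [-3.6, -2.4, 1.5]
width: 0.0142
```

>>> {"fn": "jog_arm", "kwargs": {"moves": [[-1,0.3,-0.1,0,0],[-1,0.6,-0.1,0,0],[-1,0.6,-0.1,0,0]]}}

```text
time_s: 5.82
ee_pos: [0.5792, 0.2494, 0.1531]
tcp_rot: [-0.002, 0.679, 0.734, 0.002]
ft_force: [0.2, -2.7, -1.1]
width: 0.0141
```

>>> {"fn": "jog_arm", "kwargs": {"moves": [[-1,0.3,0,0,0],[-1,0.6,0,0,0],[-1,0.6,0,0,0]]}}

```text
time_s: 6.07
ee_pos: [0.5789, 0.2531, 0.1531]
tcp_rot: [-0.0, 0.68, 0.733, -0.0]
ft_force: [-0.7, -8.5, 1.5]
width: 0.0142
```

>>> {"fn": "jog_arm", "kwargs": {"moves": [[-1,0.3,0,0,0],[-1,0.6,0,0,0],[-1,0.6,0,0,0]]}}

```text
time_s: 6.32
ee_pos: [0.5788, 0.2527, 0.1531]
tcp_rot: [0.004, 0.681, 0.732, -0.005]
ft_force: [-1.8, -15.7, 1.7]
width: 0.0144
```

>>> {"fn": "jog_arm", "kwargs": {"moves": [[-1,0.6,0,0,0],[-1,0.8,0,0,0],[-1,0.8,0,0,0]]}}

```text
time_s: 6.57
ee_pos: [0.5789, 0.2522, 0.1531]
tcp_rot: [0.01, 0.682, 0.731, -0.011]
ft_force: [-0.9, -19.4, 3.5]
width: 0.0143
```

```bash
python3 -c "
from h import *
go([.58,.253,.25],95)
im=bot.snapshot('wrist')
c=cal('wrist');print(proj(c,bot.observe()['ee_pos']))
cv2.imwrite('pics/w5.png',im)"
```

```text
t 6.57 pos [0.5789 0.2522 0.1531] xang 93.9 shift [-0.22  0.09 -9.69] turn -0.019 F [ -0.9 -19.4   3.5] w 0.0143 q [ 0.32  0.34  0.35  1.59 -0.03  0.25]
[316.9296221  277.36900772]
```

View pics/w5.png

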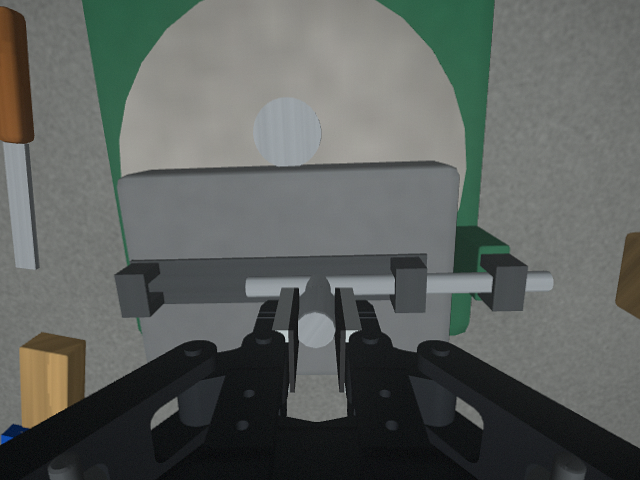

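The bolt end is through the keeper strap at (508,282). The arm stalls against the stop after about 57 mm, and the force rose to 19 N with no motion. I'll unload, open and lift.

>>> {"fn": "jog_arm", "kwargs": {"moves": [[-1,0,0,0,0],[0,0,0,0,0],[0,0,0,0,0],[0,0,0,0,0],[0,0,0,-3,0],[0,0,0,-6,0],[0,0,0,-10,0],[0,0,0,-11,0]]}}

```text
time_s: 7.28
ee_pos: [0.5803, 0.2573, 0.2699]
tcp_rot: [0.012, 0.682, 0.731, -0.006]
ft_force: [-0.3, -0.1, 1.8]
width: 0.0427
```

```bash
python3 -c "
from h import *
go([.477,-.2615,.20],101.9)
cv2.imwrite('pics/t6.png',bot.snapshot('top'))"
```

```text
t 7.28 pos [0.5803 0.2573 0.2699] xang 94.0 shift [-50.84 -13.95   8.2 ] turn -0.138 F [-0.3 -0.1  1.8] w 0.0427 q [ 0.33  0.4   0.66  1.83 -0.03  0.26]
```

>>> {"fn": "jog_arm", "kwargs": {"moves": [[-1,-50.8,-14,1.2,-0.14],[-1,-50.8,-14,1.2,-0.14],[-1,-50.8,-14,1.2,-0.14],[-1,-50.8,-14,1.2,-0.14],[-1,-50.8,-14,1.2,-0.14],[-1,-50.8,-14,1.2,-0.14],[-1,-50.8,-14,1.2,-0.14],[-1,-50.8,-14,1.2,-0.14]]}}

```text
time_s: 8.0
ee_pos: [0.5137, -0.072, 0.2671]
tcp_rot: [0.012, 0.629, 0.777, -0.005]
ft_force: [0.8, 0.2, -0.3]
width: 0.0001
```

```bash
python3 -c "
from h import *
go([.477,-.2615,.20],101.9)"
```

```text
t 8.0 pos [ 0.5137 -0.072   0.2671] xang 102.1 shift [-17.59  -7.6    7.12] turn 0.003 F [ 0.8  0.2 -0.3] w 0.0001 q [-0.26  0.04  0.24  1.75 -0.02 -0.47]
```

>>> {"fn": "jog_arm", "kwargs": {"moves": [[-1,-17.6,-7.6,0.4,0],[-1,-17.6,-7.6,0.4,0],[-1,-17.6,-7.6,0.4,0],[-1,-17.6,-7.6,0.4,0],[-1,-17.6,-7.6,0.4,0],[-1,-17.6,-7.6,3,0],[-1,-17.6,-7.6,5,0],[-1,-17.6,-7.6,5,0]]}}

```text
time_s: 8.67
ee_pos: [0.4749, -0.2599, 0.2154]
tcp_rot: [0.008, 0.629, 0.777, -0.005]
ft_force: [-0.1, 0.6, -1.3]
width: -0.0003
```

```bash
python3 -c "
from h import *
go([.477,-.2615,.106],101.9)
im=bot.snapshot('wrist');a=cv2.resize(im,(400,300),interpolation=cv2.INTER_AREA)
c=cal('wrist');print([proj(c,p)*.625 for p in ([.481,-.26,.146],[.576,-.2406,.1])])
c=cal('scene');im=bot.snapshot('scene');b=cv2.resize(im[230:335,200:340],(400,300),interpolation=cv2.INTER_CUBIC);print(proj(c,bot.observe()['ee_pos'])-[200,230])
cv2.imwrite('pics/c7.png',np.hstack([a,b]))"
```

```text
t 8.67 pos [ 0.4749 -0.2599  0.2154] xang 102.0 shift [-0.    0.16 10.94] turn 0.002 F [-0.1  0.6 -1.3] w -0.0003 q [-0.62  0.08  0.17  1.65 -0.01 -0.83]
[array([198.19609956, 153.58505175]), array([198.09691599, 211.74877949])]
[28.96100355 34.94148248]
```

View pics/c7.png

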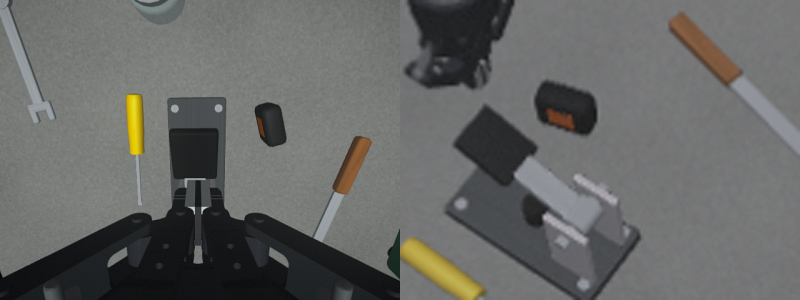

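>>> {"fn": "jog_arm", "kwargs": {"moves": [[-1,-0.3,0.2,3,0],[-1,-0.3,0.2,6,0],[-1,-0.3,0.2,7,0],[-1,-0.3,0.2,7.5,0],[-1,-0.3,0.2,7.5,0],[-1,-0.3,0.2,7.5,0]]}}

```text
time_s: 9.27
ee_pos: [0.4809, -0.2647, 0.1473]
tcp_rot: [0.012, 0.628, 0.778, -0.005]
ft_force: [0.3, -1.1, -0.1]
width: -0.0003
```

>>> {"fn": "jog_arm", "kwargs": {"moves": [[-1,0,0,0.5,0],[-1,0,0,1,0],[-1,0,0,1,0]]}}

```text
time_s: 9.52
ee_pos: [0.4813, -0.265, 0.1376]
tcp_rot: [0.013, 0.628, 0.778, -0.005]
ft_force: [-0.0, 0.0, -0.3]
width: -0.0001
```

>>> {"fn": "jog_arm", "kwargs": {"moves": [[-1,0,0,0.5,0],[-1,0,0,1,0],[-1,0,0,1,0]]}}

```text
time_s: 9.77
ee_pos: [0.4808, -0.2649, 0.1261]
tcp_rot: [0.012, 0.628, 0.778, -0.005]
ft_force: [0.2, 0.4, -0.7]
width: -0.0
```

>>> {"fn": "jog_arm", "kwargs": {"moves": [[-1,0,0,0.5,0],[-1,0,0,1,0],[-1,0,0,1,0]]}}

```text
time_s: 10.02
ee_pos: [0.4806, -0.2651, 0.1151]
tcp_rot: [0.011, 0.628, 0.778, -0.005]
ft_force: [0.7, -0.6, 2.7]
width: 0.0004
```

>>> {"fn": "jog_arm", "kwargs": {"moves": [[-1,0,0,0.5,0],[-1,0,0,1,0],[-1,0,0,1.5,0],[-1,0,0,1.5,0]]}}

```text
time_s: 10.35
ee_pos: [0.4804, -0.2658, 0.0992]
tcp_rot: [0.011, 0.628, 0.778, -0.006]
ft_force: [-0.5, -1.0, 3.8]
width: 0.0001
```

>>> {"fn": "jog_arm", "kwargs": {"moves": [[-1,0,0,0.5,0],[-1,0,0,1,0],[-1,0,0,1.5,0],[-1,0,0,1.5,0],[-1,0,0,1.5,0]]}}

```text
time_s: 10.77
ee_pos: [0.4801, -0.2665, 0.0846]
tcp_rot: [0.011, 0.628, 0.778, -0.006]
ft_force: [-3.5, -0.9, 6.3]
width: -0.0
```

```bash
python3 -c "
from h import *
f=[]
for i in range(4):
    im=bot.snapshot('wrist');f.append(bot.observe()['ft_force'])
print(np.mean(f,0))
go([.477,-.2615,.08],101.9)
a=cv2.resize(im[200:400,180:420],(360,300),interpolation=cv2.INTER_CUBIC)
c=cal('scene');im=bot.snapshot('scene');b=cv2.resize(im[255:335,205:300],(440,370),interpolation=cv2.INTER_CUBIC)
a=cv2.copyMakeBorder(a,0,70,0,0,0);cv2.imwrite('pics/c8.png',np.hstack([a,b]))"
```

```text
[-2.71632181 -0.68566345  5.86040161]
t 10.97 pos [ 0.4802 -0.2665  0.085 ] xang 102.1 shift [ 0.57 -0.21  0.49] turn 0.004 F [-2.7 -0.4  5.8] w -0.0002 q [-0.62  0.09 -0.08  1.38 -0.01 -0.83]
```

View pics/c8.png

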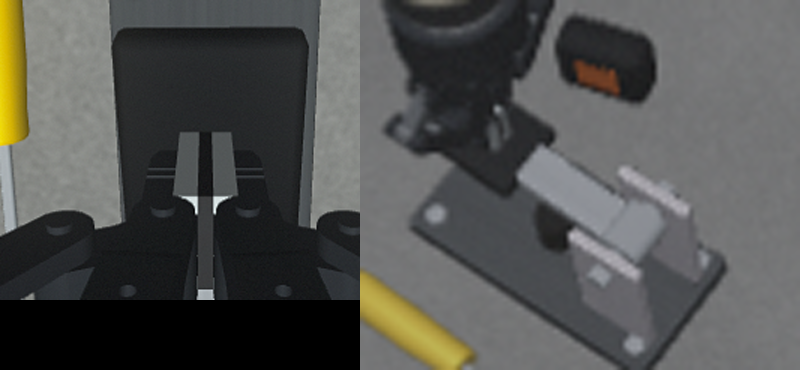

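Run:
```python
from h import *
sc=cal('scene');w=cal('wrist')
th=np.radians(11.9);X=np.array([np.cos(th),np.sin(th),0]);Y=np.array([-X[1],X[0],0])
def pt(piv,a,d,y,h=.006):
    e=-X*np.cos(a)+np.array([0,0,np.sin(a)]); n=X*np.sin(a)+np.array([0,0,np.cos(a)])
    return piv+e*d+n*h+Y*y
from scipy.optimize import least_squares
obs={(.0725,.025):(247.9,283.6),(.0725,-.025):(238.5,294.4),(.1375,-.025):(218.6,280.1),(.1375,.025):(230.4,266.8)}
f=lambda p:np.ravel([proj(sc,pt(np.r_[p[:2],.1],.4,*k))-v for k,v in obs.items()])
r=least_squares(f,[.576,-.2406]);piv=np.r_[r.x,.1];print('pivot',piv,'res',f(r.x).round(1))
for a in (.4,.2,.15,.1,.05,0,-.05):
    print(a,'scene',[proj(sc,pt(piv,a,.0725,y)).round(1) for y in(.025,-.025)],'wrist',[proj(w,pt(piv,a,.1375,y)).round(1) for y in(-.025,.025)])
print('obs now scene (247.1,283.1) (237.8,294.5); wrist (254.7,218.7) (386,218.7)')
```

```text
pivot [ 0.5781748  -0.24483468  0.1       ] res [ 1.1 -1.5 -1.1  1.6 -0.   0.1  0.  -0.3]
0.4 scene [array([249. , 282.1]), array([237.4, 296. ])] wrist [array([228.4, 292.6]), array([401.3, 295.1])]
0.2 scene [array([248. , 283.3]), array([236.5, 297.1])] wrist [array([245., 238.]), array([389.2, 239.6])]
0.15 scene [array([247.9, 283.7]), array([236.4, 297.5])] wrist [array([248.6, 229.1]), array([386.6, 230.6])]
0.1 scene [array([247.8, 284.1]), array([236.3, 297.9])] wrist [array([251.9, 221.8]), array([384. , 223.1])]
0.05 scene [array([247.8, 284.6]), array([236.3, 298.3])] wrist [array([255. , 215.8]), array([381.7, 217.1])]
0 scene [array([247.8, 285.1]), array([236.4, 298.8])] wrist [array([258. , 211.2]), array([379.5, 212.3])]
-0.05 scene [array([247.9, 285.7]), array([236.5, 299.4])] wrist [array([260.7, 207.6]), array([377.4, 208.7])]
obs now scene (247.1,283.1) (237.8,294.5); wrist (254.7,218.7) (386,218.7)
```

>>> {"fn": "jog_arm", "kwargs": {"moves": [[-1,0,-0.1,0.4,0],[-1,0,-0.1,0.8,0],[-1,0,-0.1,1.0,0],[-1,0,-0.1,1.0,0],[-1,0,-0.1,1.0,0]]}}

```text
time_s: 11.43
ee_pos: [0.4789, -0.2668, 0.0757]
tcp_rot: [0.011, 0.629, 0.778, -0.006]
ft_force: [-2.9, 0.7, 6.9]
width: 0.0002
```

```bash
cat > chk.py <<'E'
from h import *
f=[];z=[]
for i in range(5):
    im=bot.snapshot('wrist');s=bot.observe();f.append(s['ft_force']);z.append(s['ee_pos'])
print(np.mean(f,0),np.mean(z,0))
w=cal('wrist');th=np.radians(11.9);X=np.array([np.cos(th),np.sin(th),0]);Y=np.array([-X[1],X[0],0])
piv=np.array([.5782,-.2448,.1])
for a in(.15,.1,.05,0,-.05,-.1):
    e=-X*np.cos(a)+np.array([0,0,np.sin(a)]); n=X*np.sin(a)+np.array([0,0,np.cos(a)])
    print(a,[proj(w,piv+e*.1375+n*.006+Y*y).round(1) for y in(-.025,.025)])
a=cv2.resize(im[195:335,240:400],(640,560),interpolation=cv2.INTER_CUBIC);a=cv2.convertScaleAbs(a,alpha=2);cv2.imwrite('pics/c9.png',a)
cv2.imwrite('pics/w9.png',im)
g=cv2.cvtColor(im,cv2.COLOR_BGR2GRAY).astype(float)
print('col edges',[int(v) for v in g[203:228,285:350].mean(1)]);print('row', [int(v) for v in g[235:245,248:268].mean(0)],[int(v) for v in g[235:245,372:396].mean(0)])
E
python3 chk.py
```

```text
[-2.77919555  0.7220492   7.08690525] [ 0.47895156 -0.26683216  0.07588091]
0.15 [array([243.9, 239.3]), array([390.6, 240.9])]
0.1 [array([247.6, 231. ]), array([387.8, 232.5])]
0.05 [array([251.1, 224.4]), array([385.1, 225.7])]
0 [array([254.4, 219.1]), array([382.6, 220.4])]
-0.05 [array([257.4, 215.1]), array([380.3, 216.2])]
-0.1 [array([260.2, 212.1]), array([378.1, 213.3])]
col edges [83, 83, 83, 83, 83, 83, 83, 82, 83, 83, 83, 83, 83, 84, 82, 47, 22, 24, 25, 26, 28, 29, 32, 34, 36]
row [140, 139, 138, 140, 78, 82, 84, 84, 37, 36, 40, 42, 46, 49, 50, 51, 51, 50, 50, 50] [49, 48, 49, 49, 50, 49, 48, 44, 42, 39, 36, 33, 35, 90, 87, 86, 84, 84, 82, 80, 78, 72, 105, 142]
```

View pics/c9.png

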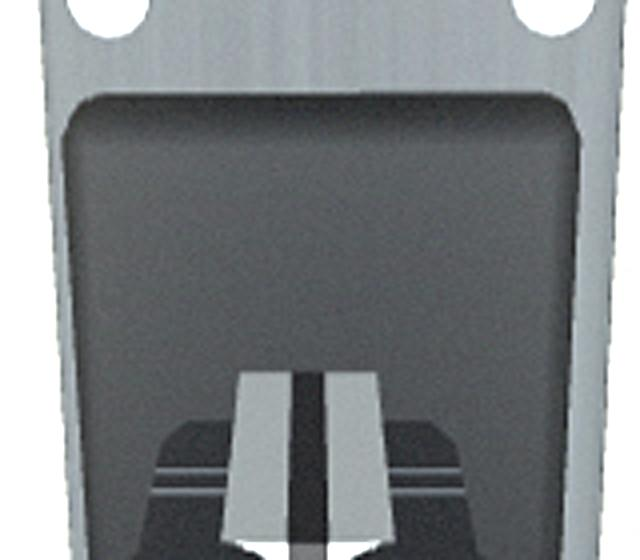

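>>> {"fn": "jog_arm", "kwargs": {"moves": [[-1,0,0,0.15,0],[-1,0,0,0.15,0],[-1,0,0,0.15,0],[-1,0,0,0.15,0],[-1,0,0,0.15,0],[-1,0,0,0.15,0]]}}

```text
time_s: 12.18
ee_pos: [0.4789, -0.2668, 0.0754]
tcp_rot: [0.011, 0.629, 0.778, -0.006]
ft_force: [-2.7, 0.3, 6.3]
width: -0.0
```

```bash
python3 chk.py
python3 - <<'E'
from h import *
c=cal('top');im=cv2.cvtColor(bot.snapshot('top'),cv2.COLOR_BGR2GRAY);old=cv2.cvtColor(cv2.imread('pics/top1.png'),cv2.COLOR_BGR2GRAY)
for n,g,P in(('start',old,[.5845,.197,.197]),('now',im,[.580,.2535,.197])):
    u=proj(c,P);x,y=np.round(u).astype(int);print(n,u);
    print(g[y-2:y+3,x-8:x+9])
# bolt end beyond keeper: brightness along the rod axis at z=.154
d=np.array([-.0872,.9962,0])
for n,g in(('start',old),('now',im)):
    print(n,[int(g[tuple(np.round(proj(c,np.array([.5845,.197,.157])+d*s)[::-1]).astype(int))]) for s in np.arange(-.03,.2,.006)])
E
```

```text
[-2.5135836   0.66683416  6.43081566] [ 0.47889323 -0.26684853  0.075433  ]
0.15 [array([243.5, 239.8]), array([390.8, 241.5])]
0.1 [array([247.3, 231.5]), array([387.9, 233.1])]
0.05 [array([250.8, 224.8]), array([385.3, 226.2])]
0 [array([254.1, 219.5]), array([382.8, 220.8])]
-0.05 [array([257.2, 215.4]), array([380.4, 216.7])]
-0.1 [array([260. , 212.5]), array([378.2, 213.6])]
col edges [83, 83, 83, 83, 83, 83, 83, 83, 83, 82, 83, 82, 83, 83, 85, 48, 22, 24, 25, 26, 28, 29, 32, 34, 36]
row [140, 139, 137, 140, 76, 81, 85, 84, 36, 36, 39, 42, 46, 49, 51, 50, 51, 51, 51, 50] [48, 49, 49, 50, 49, 50, 48, 45, 42, 39, 35, 31, 39, 89, 87, 85, 85, 84, 83, 80, 78, 77, 87, 143]
start [251.4241509  213.46367842]
[[107 107 106 107 108 113 123 130 128 121 111 102  97  97  96  93  88]
 [103 104 101 101 106 119 135 142 143 134 114  94  87  87  87  85  80]
 [ 93  92  91  90  99 119 138 147 146 136 113  91  89  96 103 104  95]
 [ 84  85  86  88  98 119 139 145 141 127 107 101 113 124 132 134 122]
 [106 107 109 111 119 130 135 131 122 107  96 110 130 139 142 142 129]]
now [232.44816158 215.19575785]
[[107 106 106 106 107 112 122 128 128 122 113 104 101  99  99  98  98]
 [104 104 103 102 105 118 134 141 141 135 117  97  90  88  88  88  88]
 [ 95  94  92  90  97 118 139 147 147 139 116  89  81  85  91 100 105]
 [ 84  83  82  83  93 115 136 145 143 133 110  90  95 108 118 129 135]
 [103 104 104 106 112 123 133 134 127 114  96  95 114 130 137 140 143]]
start [65, 77, 129, 142, 122, 85, 92, 126, 137, 132, 140, 144, 141, 137, 136, 141, 141, 140, 138, 141, 136, 114, 68, 73, 108, 106, 83, 54, 55, 62, 65, 90, 111, 111, 109, 110, 112, 108, 110]
now [65, 65, 64, 64, 65, 64, 64, 64, 65, 109, 142, 143, 140, 130, 92, 86, 120, 136, 134, 140, 134, 112, 67, 74, 122, 145, 143, 136, 128, 81, 64, 109, 141, 130, 110, 110, 110, 109, 110]
```

>>> {"fn": "jog_arm", "kwargs": {"moves": [[-1,0,0,0.2,0],[-1,0,0,0.3,0],[-1,0,0,0.3,0],[-1,0,0,0.3,0],[-1,0,0,0.3,0],[-1,0,0,0.3,0]]}}

```text
time_s: 12.98
ee_pos: [0.4787, -0.2669, 0.0735]
tcp_rot: [0.011, 0.629, 0.778, -0.007]
ft_force: [-3.0, -0.6, 7.3]
width: 0.0005
```

```bash
python3 chk.py
```

```text
[-3.18721028  0.48402264  6.7190906 ] [ 0.47871587 -0.26689887  0.07346151]
0.15 [array([242.3, 241.9]), array([391.7, 243.6])]
0.1 [array([246.2, 233.4]), array([388.8, 235. ])]
0.05 [array([249.9, 226.5]), array([386., 228.])]
0 [array([253.2, 221.1]), array([383.5, 222.4])]
-0.05 [array([256.3, 216.9]), array([381.1, 218.1])]
-0.1 [array([259.2, 213.9]), array([378.8, 215. ])]
col edges [83, 82, 82, 83, 82, 82, 82, 82, 82, 82, 82, 82, 82, 83, 85, 50, 22, 24, 25, 26, 28, 30, 32, 35, 37]
row [139, 138, 139, 96, 79, 82, 87, 89, 44, 35, 39, 42, 46, 50, 52, 52, 53, 52, 51, 52] [50, 50, 50, 49, 50, 51, 48, 45, 42, 39, 35, 29, 50, 89, 87, 87, 85, 84, 83, 82, 78, 78, 62, 130]
```

```bash
python3 -c "
from plant import bot
print(bot.job_done())"
```

```text
the job is handed in; nothing more can be done
None
```

I slid the barrel bolt home first, then pressed the dead-man lever down to about level. I handed the job in at about 13 s with the arm still holding the lever.

- **Bolt:** I gripped the knob and slid it about 57 mm, until it stopped moving and the force rose to 19 N. The wrist picture showed its end through the keeper. Brightness values from a later top picture put the knob still in its home position after release.
- **Lever:** My two last checks bracket level (0.40 rad) but disagree slightly. The pad edge in the wrist picture reads about 0.42–0.44 rad. The pressing force, about 6.7–7 N where 7–8 N was expected, reads about 0.36–0.40 rad. I set the final press between the two, and it was steady at hand-in.
- **First grip missed:** The fingertips sat roughly 20–30 mm higher than the reported tool position implied. The first close shut on nothing at the knob's top, with no noticeable force. I corrected the height from the images and contact forces.
- **Loose items:** I didn't touch any of them deliberately, and no unexpected contact forces showed. I didn't check each one again at the end.

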